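# Set a guide shoe in its jig with a spacer and hold it flush

## Robot

A 7-joint arm with a two-finger parallel gripper is mounted at the origin on a cart in front of the work surface, level with it; the furniture and walls round the work are solid. World frame = base frame: x ahead of the robot, y to its left, z up, the work surface at z = 0. Lengths are in m, angles in rad, forces in N, time in s.
With the tool pointing down it reaches from about 0.425 to 0.925 m from the base axis. Payload 6.8 kg.
Tool frame: the origin (TCP) lies on the centre line of the jaws, within the pads' length; the fingertips stand 19 mm ahead of it and the grasp point (between the pads) is the TCP (tcp_to_tips is the distance from the TCP to the fingertips, in m); x points along the fingers, y is the direction in which the jaws open and shut, and the axes are right-handed (so a half turn about x gives the same grasp; the last joint's range is limited). The gripper opens to 85 mm and grips with 20 to 120 N. Pads are 22 mm wide; open, the fingers measure 114 mm over their backs; the gripper's body (76 mm by 85 mm) begins 54 mm behind the grasp point. The pads swing forward as they close: fully open they stand 13 mm farther back than shut.
Start: joints at [-1.438, 0.477, 0.022, 1.555, -0.011, 1.109, -0.083], TCP at [0.161, 0.656, 0.25] pointing down, gripper open.
Joint ranges: [-2.96, 2.96], [-0.34, 2.1], [-1.41, 1.46], [0.24, 2.44], [-1.37, 4.51], [0.17, 1.92], [-2.96, 2.96]. Speed limits (rad/s): [2.39, 2.39, 3.14, 3.14, 3.14, 3.14, 3.14].

## Interface

Orientations are given as a unit quaternion [w, x, y, z].
In Python, from station import get_obs, read_camera, hand_in, spot_in, cut_out, tcp_to_tips gives the robot as it stands.
- The arm moves only by the shell command python3 -m jog 'ROWS' [FORCE]. ROWS is JSON, a list of rows, each an object of numbers: "gripper": the closure, from 0 (fully open) to 1 (shut); "dx", "dy", "dz": the shift along the world's x, y, z in m; "rx", "ry", "rz": the turn, a rotation vector about the world's x, y, z in degrees. In form: [{"gripper": .., "dx": .., "dy": .., "dz": .., "rx": .., "ry": .., "rz": ..}, ...]. A call has 1 to 10 rows; each row is the pose to reach, as a shift and turn from the pose commanded when the call began; what a row does not reach only later rows make up. A row lasts 1/10 s, in which the tool goes at most 50 mm and 8.59 degrees, less where a joint would pass 70% of its speed; a pose out of reach is approached as far as the arm can. A call with a gripper value outside its range is refused whole. The fingers move at their own pace and stop on an object; FORCE is the grip in N (left out, the last holds). Time passes only in rows, so rows that repeat a pose let the fingers close. It gives the time, the measured TCP pose, the force and the opening at its end, in the units of the state.
- get_obs(): the state, without advancing time (a new reading comes with each control period).
- read_camera(name): name is "side" or "top" or "wrist"; returns a dict with "pixels" (400x640x3 uint8, blue, green, red), "range_z" (400x640 float32, m along the optical axis (not along the pixel's ray), 0 where there is no reading), "camera_matrix" (3x3 intrinsics, pixels), "cam_to_world" (4x4, takes a point from camera to world coordinates). Camera axes: x right, y down, z forward; pixel columns grow to the right and rows downward; lengths in m; the calibration is good to about 2 mm. A picture is of the moment at which its call begins.
- hand_in(): hands the job in, once; it reports no verdict.
Trained networks look in the newest picture that a camera, given by its name, has taken for a name from the list of things; names that differ only in an ending like _2 or _b are one class to them, and where a whole thing is asked for, a point or a joint stands for the part that bears it (a point fixed in the world has none). Each returns a list of dicts, best first, with "conf" (0 to 1); they miss things now and then, are a little off and sometimes report something else, mostly with a low value. They report only what shows in the picture. A call takes as long as a camera call.
- spot_in(camera, label): "box" ([centre column, centre row, width, height] in pixels, round what is visible of it).
- cut_out(camera, label): "mask" (400x640 bool, what is visible of it) and "box" ([centre column, centre row, width, height] in pixels, round what is visible of it).
The state is a dict: "t": time; "q": joint angles; "joint_vel": joint speeds; "joint_torque": joint torques, N m; "eef_pos": TCP position; "tool_rot": TCP orientation; "contact_force": force on the tool from outside, world axes, zero at the start; "torque": the same for the moment, N m; "gripper_width": opening from 0.0 (shut) to 1.0 (fully open).
Only numpy, scipy, OpenCV 4.12 (cv2) and the standard library are available. Lean on these libraries where they do the work, as an engineer would, in place of code of your own. Each camera call takes 0.05 s, during which the arm holds its last target. There are 200 camera calls.

## Task

Seat the white guide shoe flat and square in the pocket of the setting jig, its grip rib on the side nearer the front lip and the shoe close up to that lip, then stand the steel spacer plate on the pocket floor in the gap behind the shoe, on the side where the stepped back stop leaves enough width; do not force it against the thicker stop. Let go of the spacer and finish by pushing the shoe firmly straight back, in line with the spacer, so that shoe, spacer and stop are flush and square, and keep pushing: the program ends while the robot holds the shoe pressed there for a colleague to screw down. Leave the bottle cap, the pen and the roll of tape where they are.

Things in the scene. Friction and masses are not known exactly. Their poses are not given: they have to be found in the camera images.
- jig: dark steel jig fixed to the table, plate 92 x 104 x 8 mm. Origin on the table under the pocket; +x to the back stops (away from the robot), +y left. Pocket floor z = 8 mm. Front lip x = -38 to -33 mm, top 8 mm above the floor. Side cheeks: inner faces y = +-42 mm (2 mm play each side of the shoe), outer +-50 mm, x = -38 to +20 mm, tops 12 mm above the floor. Behind: two steel stops side by side.
- stop_thin: thinner back stop, fixed on the pocket floor: 14 (x) x 42 (y) x 22 mm tall. Origin on the floor at the middle of its REAR face (jig x = 46 mm, jig y = +21 or -21 mm: left or right half); axes as the jig's; front face at its x = -14 mm (jig x = 32 mm). With the shoe against the lip the gap in front of it is 20 mm: wide enough for the spacer.
- stop_thick: thicker back stop on the other half: 25 (x) x 42 (y) x 22 mm tall, origin likewise on the floor at the middle of its REAR face; front face at its x = -25 mm (jig x = 21 mm). With the shoe against the lip the gap in front of it is 9 mm: too narrow.
- shoe: white plastic guide shoe, loose, 0.14 to 0.28 kg; origin under the centre of its body. Body: flat block 45 (x) x 80 (y) x 26 mm tall; on its top an upright grip rib 14 (x) x 40 (y) mm reaching 62 mm above the underside, set 8 mm towards the front (-x). Seated, its x is along the jig's x. The block is slippery; pushed back with 10 to 15 N it comes up square.
- shoe_grip (a point): centre of the shoe's grip rib, 44 mm above the underside; axes as the shoe's. The body's front face lies at x = -14.5 mm from here, its back face at x = +30.5 mm, its top 18 mm lower.
- spacer: steel spacer plate, loose, 0.1 to 0.17 kg, standing upright; origin under its centre, axes as for spacer_center
- spacer_center (a point): centre of the spacer plate: 14 mm thick (x), 30 mm wide (y), 66 mm tall (z); 33 mm above its underside. Best pinched across its thickness near the top. Either broad face may face the stop.
- cap_stray: yellow bottle cap, 29 mm across, 17 mm tall, origin under its centre: leave alone
- pen_click: pen lying on the table, 145 mm long (y), origin under its centre: leave alone
- tape_masking: roll of masking tape lying flat, 100 mm across, 25 mm tall, origin under its centre: leave alone

How it is judged:
By the outcome, as a careful person would: the job done as asked, in the order asked, and still so for the second after the job is handed in, while the arm keeps its last pose, push and grip.
It also fails if it takes over 67 s, if anything falls off the work surface, if the arm or the gripper's body presses on something with over 40 N, if the wrist force passes 120 N, or if a joint passes its speed limit or range.

## Working session

There is one attempt and no reset: what is moved stays moved. The work goes in short steps, Python scripts to look and compute and a shell command to move; the robot and the scene stay as the last step left them, time stands still between calls to the robot, and variables do not carry over. Pictures are saved under pics/ and viewed, about 8 in all and at most 12, crops included, and the job is handed in when it is done.

```bash
mkdir -p pics; ls; cat > h.py <<'E'
import numpy as np, cv2
from station import *
def cloud(r):
    K=r["camera_matrix"];T=r["cam_to_world"];z=r["range_z"]
    v,u=np.mgrid[0:400,0:640]
    P=np.stack([(u-K[0,2])*z/K[0,0],(v-K[1,2])*z/K[1,1],z],-1)
    return P@T[:3,:3].T+T[:3,3]
def proj(r,p):
    T=np.linalg.inv(r["cam_to_world"]);c=T[:3,:3]@np.array(p)+T[:3,3];q=r["camera_matrix"]@c
    return q[:2]/q[2]
def rect(P):
    (c,s,a)=cv2.minAreaRect((P[:,:2]*1000).astype(np.float32)); return np.round(c,1),np.round(s,1),round(a,1)
E
python3 - <<'E'
from h import *
o=get_obs();print({k:np.round(v,3) for k,v in o.items()},tcp_to_tips)
ims=[]
for c in ["top","side"]:
    r=read_camera(c);cv2.imwrite(f"pics/{c}0.png",r["pixels"]);P=cloud(r);print(c,r["cam_to_world"][:3].round(2).tolist())
    for n in ["jig","stop_thin","stop_thick","shoe","shoe_grip","spacer","cap_stray","pen_click","tape_masking"]:
        for d in cut_out(c,n)[:2]:
            Q=P[d["mask"]&(r["range_z"]>0)]
            if len(Q)<5: print(n,d["conf"],"few");continue
            zt=np.percentile(Q[:,2],97);t=Q[Q[:,2]>zt-.006]
            print(n,round(d["conf"],2),np.round(d["box"]),"med",np.median(Q,0).round(3),"ztop",zt.round(3),"top",rect(t),"all",rect(Q))
E
```

```text
pics
{'t': np.float64(0.0), 'q': array([-1.438,  0.478,  0.022,  1.556, -0.011,  1.109, -0.083]), 'joint_vel': array([-0., -0.,  0.,  0.,  0.,  0.,  0.]), 'joint_torque': array([ 0.0000e+00, -5.9646e+01,  1.6080e+00, -2.8118e+01,  1.2000e-02,
        1.0000e-02, -0.0000e+00]), 'eef_pos': array([0.161, 0.655, 0.249]), 'tool_rot': array([ 0.702,  0.084,  0.702, -0.086]), 'contact_force': array([-0.166, -0.566, -0.087]), 'torque': array([ 0.02 , -0.032, -0.01 ]), 'gripper_width': np.float64(0.997)} 0.019
top [[0.02, -0.99, 0.11, 0.4], [-1.0, -0.02, -0.03, 0.38], [0.03, -0.11, -0.99, 0.89]]
jig 0.92 [329. 234.  75.  70.] med [0.418 0.334 0.008] ztop 0.021 top (array([425.7, 340.8]), array([ 81.7, 100.1]), 52.2) all (array([425.6, 340.8]), array([ 91. , 104.6]), 51.8)
stop_thin 0.74 [309. 231.  16.  21.] med [0.43  0.382 0.03 ] ztop 0.032 top (array([431. , 382.2]), array([13.6, 40.5]), 52.2) all (array([431. , 382.1]), array([13.6, 40.5]), 51.8)
stop_thin 0.65 [259. 207.  48.  36.] med [0.474 0.471 0.026] ztop 0.063 top (array([469.1, 468.6]), array([14.2, 39.1]), 34.9) all (array([477.7
[... 2895 characters left out ...]
] med [0.367 0.259 0.014] ztop 0.018 top (array([367.2, 254.8]), array([24.1, 17.8]), 24.8) all (array([367.8, 254.6]), array([23.6, 18.6]), 15.1)
pen_click 0.6 [370. 257.  14.  50.] med [0.354 0.532 0.008] ztop 0.01 top (array([353.8, 520.3]), array([140.2,   9.3]), 88.6) all (array([354.4, 520.3]), array([140.2,   9.9]), 88.2)
tape_masking 0.88 [232. 223.  49.  39.] med [0.64  0.478 0.017] ztop 0.026 top (array([641.5, 468. ]), array([98.7, 98.6]), 34.4) all (array([649.9, 445.9]), array([ 97., 149.]), 20.0)
tape_masking 0.35 [343. 211.  17.  19.] med [0.431 0.389 0.023] ztop 0.031 top (array([432.5, 384. ]), array([15.2, 41.6]), 49.7) all (array([436.2, 366.5]), array([35.4, 74.6]), 10.6)
```

```bash
python3 -c "
import cv2,numpy as np
a=cv2.imread('pics/top0.png');b=cv2.imread('pics/side0.png');cv2.imwrite('pics/both0.png',cv2.resize(np.vstack([a,b]),(480,600)))"
```

```text
(no output)
```

View pics/top0.png

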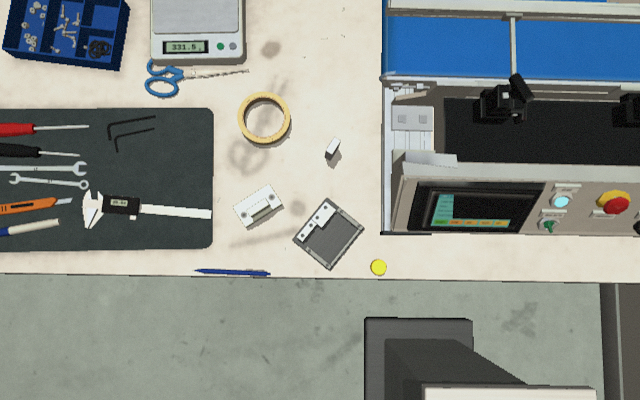

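The picture and the networks agree. The jig is at about (424, 338) mm with yaw 52.2°, and the thin stop is on its left. The shoe's rib is at (469, 469) with yaw 34.9°. The spacer shows at px (332,148), about (582, 340). I'll move above the shoe and look from close by.

```bash
R='{"gripper":0,"dx":0.308,"dy":-0.187,"dz":0,"rz":-41}'; python3 -m jog '[{"gripper":0,"dx":0.308,"dy":-0.187,"dz":0,"rz":-41},{"gripper":0,"dx":0.308,"dy":-0.187,"dz":0,"rz":-41},{"gripper":0,"dx":0.308,"dy":-0.187,"dz":0,"rz":-41},{"gripper":0,"dx":0.308,"dy":-0.187,"dz":0,"rz":-41},{"gripper":0,"dx":0.308,"dy":-0.187,"dz":0,"rz":-41},{"gripper":0,"dx":0.308,"dy":-0.187,"dz":0,"rz":-41},{"gripper":0,"dx":0.308,"dy":-0.187,"dz":0,"rz":-41},{"gripper":0,"dx":0.308,"dy":-0.187,"dz":0,"rz":-41},{"gripper":0,"dx":0.308,"dy":-0.187,"dz":0,"rz":-41},{"gripper":0,"dx":0.308,"dy":-0.187,"dz":0,"rz":-41}]'
cat >> h.py <<'E'
def look(cam,names,png=None):
    r=read_camera(cam);P=cloud(r)
    if png: cv2.imwrite(png,r["pixels"])
    for n in names:
        for d in cut_out(cam,n)[:1]:
            Q=P[d["mask"]&(r["range_z"]>0)]
            if len(Q)<5: print(n,"few");continue
            zt=np.percentile(Q[:,2],95);t=Q[abs(Q[:,2]-zt)<.004]
            print(cam,n,round(d["conf"],2),np.round(d["box"]),"ztop",zt.round(4),"top",rect(t),"all",rect(Q))
    return r,P
def state():
    o=get_obs();from scipy.spatial.transform import Rotation as Ro
    R=Ro.from_quat(np.roll(o["tool_rot"],-1)).as_matrix()
    print("t",round(float(o["t"]),2),"tcp",o["eef_pos"].round(4),"jaw",np.degrees(np.arctan2(R[1,1],R[0,1])).round(2),"xdir",R[:,0].round(3),"F",o["contact_force"].round(1),"w",round(float(o["gripper_width"]),3))
E
python3 - <<'E'
from h import *
state()
look("wrist",["shoe","shoe_grip","spacer","stop_thin","stop_thick","jig"],"pics/w1.png")
r,P=look("top",["spacer","jig","stop_thin","stop_thick"])
m=np.zeros((400,640),bool);m[128:168,315:350]=True
Q=P[m&(P[...,2]>.055)&(P[...,2]<.075)];print("sp top",len(Q),rect(Q),Q[:,2].mean())
E
```

```text
t 1.0 tcp [0.1609 0.6555 0.2503] jaw 76.2 xdir [-0.  0. -1.] F [-0.4 -0.4  0. ] w 1.003
wrist jig 0.63 [113. 395.  25.  10.] ztop 0.0206 top (array([377.9, 337.8]), array([10.2, 32.9]), 18.1) all (array([280.8, 464.8]), array([ 25.5, 371.2]), 39.2)
top spacer 0.77 [332. 152.  14.  18.] ztop 0.0674 top (array([580.6, 337.7]), array([13.7, 28.9]), 62.5) all (array([580.4, 338.1]), array([14. , 29.6]), 60.1)
top jig 0.78 [327. 235.  70.  72.] ztop 0.02 top (array([418.1, 331. ]), array([ 57.5, 100. ]), 51.6) all (array([425.7, 340.3]), array([ 90.5, 105. ]), 49.6)
top stop_thin 0.69 [308. 233.  18.  18.] ztop 0.032 top (array([431.4, 381.8]), array([13.5, 41.4]), 51.2) all (array([431.4, 381.8]), array([14. , 41.4]), 51.1)
top stop_thick 0.72 [322. 214.  24.  24.] ztop 0.0321 top (array([460.5, 351.6]), array([24.5, 40.8]), 53.3) all (array([462.7, 350.4]), array([26.6, 46. ]), 52.3)
sp top 142 (array([581.2, 337.7]), array([14. , 30.1]), 60.0) 0.0651233077356684$[0]: bad value
```

View pics/w1.png

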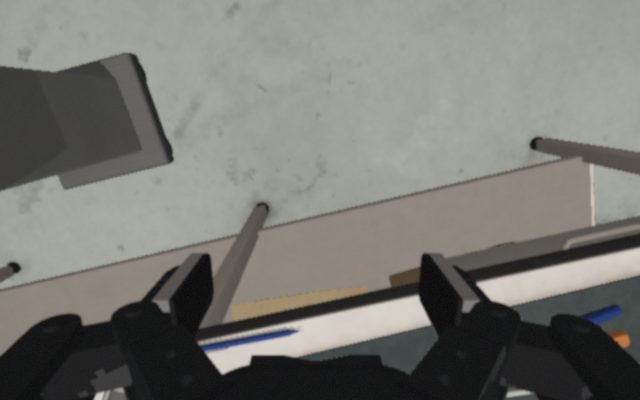

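The picture shows the wrist view from the start pose, with only the table edge and the pen in it. The move was refused ("bad value"), probably because a row was too large, so I'll send it in stepped rows.

```bash
python3 -m jog '[{"gripper":0.0,"dx":0.04,"dy":-0.024,"rz":-5.0},{"gripper":0.0,"dx":0.08,"dy":-0.048,"rz":-11.0},{"gripper":0.0,"dx":0.12,"dy":-0.072,"rz":-16.0},{"gripper":0.0,"dx":0.16,"dy":-0.096,"rz":-22.0},{"gripper":0.0,"dx":0.2,"dy":-0.12,"rz":-27.0},{"gripper":0.0,"dx":0.24,"dy":-0.144,"rz":-32.0},{"gripper":0.0,"dx":0.28,"dy":-0.168,"rz":-37.0},{"gripper":0.0,"dx":0.308,"dy":-0.187,"rz":-41.0},{"gripper":0.0,"dx":0.308,"dy":-0.187,"rz":-41.0},{"gripper":0.0,"dx":0.308,"dy":-0.187,"rz":-41.0}]'
```

```text
$[0]: bad value
```

```bash
python3 -m jog '[{"gripper":0,"dx":0.04,"dy":-0.024,"dz":0,"rx":0,"ry":0,"rz":-5},{"gripper":0,"dx":0.08,"dy":-0.048,"dz":0,"rx":0,"ry":0,"rz":-11},{"gripper":0,"dx":0.12,"dy":-0.072,"dz":0,"rx":0,"ry":0,"rz":-16},{"gripper":0,"dx":0.16,"dy":-0.096,"dz":0,"rx":0,"ry":0,"rz":-22},{"gripper":0,"dx":0.2,"dy":-0.12,"dz":0,"rx":0,"ry":0,"rz":-27},{"gripper":0,"dx":0.24,"dy":-0.144,"dz":0,"rx":0,"ry":0,"rz":-32},{"gripper":0,"dx":0.28,"dy":-0.168,"dz":0,"rx":0,"ry":0,"rz":-37},{"gripper":0,"dx":0.308,"dy":-0.187,"dz":0,"rx":0,"ry":0,"rz":-41},{"gripper":0,"dx":0.308,"dy":-0.187,"dz":0,"rx":0,"ry":0,"rz":-41},{"gripper":0,"dx":0.308,"dy":-0.187,"dz":0,"rx":0,"ry":0,"rz":-41}]'
```

```text
t: 2.6
eef_pos: [0.4696, 0.4679, 0.2502]
tool_rot: [0.628, 0.326, 0.628, -0.326]
contact_force: [0.2, 1.8, 0.2]
gripper_width: 0.999
```

```bash
python3 - <<'E'
from h import *
state()
r,P=look("wrist",["shoe","stop_thin","stop_thick"],"pics/w2.png")
z=P[...,2]
for lo,hi in [(.055,.07),(.022,.03)]:
    m=((z>lo)&(z<hi)&(np.hypot(P[...,0]-.475,P[...,1]-.472)<.055)&(r["pixels"].min(-1)>60))
    print(lo,m.sum(),rect(P[m]),P[m][:,2].mean())
E
```

```text
t 2.6 tcp [0.4696 0.4679 0.2502] jaw 35.12 xdir [-0. -0. -1.] F [0.2 1.8 0.2] w 0.999
wrist shoe 0.61 [325. 171.  43.  85.] ztop 0.0633 top (array([469.4, 469. ]), array([13.1, 40. ]), 35.1) all (array([475.9, 473.7]), array([44.6, 79.9]), 34.5)
wrist stop_thin 0.84 [240. 216.  25.  43.] ztop 0.0319 top (array([431.5, 382.7]), array([14.1, 40.9]), 51.9) all (array([428.9, 379.7]), array([22.1, 41.3]), 51.2)
wrist stop_thick 0.7 [250. 248.  34.  47.] ztop 0.0319 top (array([460.3, 352.8]), array([25.1, 43.9]), 51.2) all (array([460.2, 349.2]), array([31.6, 48.1]), 52.3)
0.055 645 (array([469.3, 469. ]), array([13.1, 40.1]), 35.4) 0.06272749669228339
0.022 2693 (array([475.9, 473.7]), array([44.8, 79.9]), 34.4) 0.027008224777040752
```

View pics/w2.png

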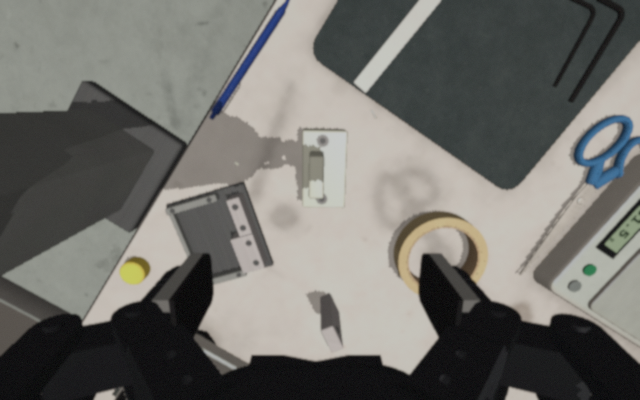

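The wrist view agrees with the top view: rib at px (315,175), jig at (220,230), spacer at (330,320). I'll grip the rib.

```bash
python3 -m jog '[{"gripper":0.3,"dx":0,"dy":0.001,"dz":-0.04,"rx":0,"ry":0,"rz":0},{"gripper":0.3,"dx":0,"dy":0.001,"dz":-0.08,"rx":0,"ry":0,"rz":0},{"gripper":0.3,"dx":0,"dy":0.001,"dz":-0.12,"rx":0,"ry":0,"rz":0},{"gripper":0.3,"dx":0,"dy":0.001,"dz":-0.16,"rx":0,"ry":0,"rz":0},{"gripper":0.3,"dx":0,"dy":0.001,"dz":-0.185,"rx":0,"ry":0,"rz":0},{"gripper":0.3,"dx":0,"dy":0.001,"dz":-0.196,"rx":0,"ry":0,"rz":0},{"gripper":0.3,"dx":0,"dy":0.001,"dz":-0.196,"rx":0,"ry":0,"rz":0}]' 50
python3 -m jog '[{"gripper":1,"dx":0,"dy":0,"dz":0,"rx":0,"ry":0,"rz":0},{"gripper":1,"dx":0,"dy":0,"dz":0,"rx":0,"ry":0,"rz":0},{"gripper":1,"dx":0,"dy":0,"dz":0,"rx":0,"ry":0,"rz":0},{"gripper":1,"dx":0,"dy":0,"dz":0,"rx":0,"ry":0,"rz":0},{"gripper":1,"dx":0,"dy":0,"dz":0,"rx":0,"ry":0,"rz":0},{"gripper":1,"dx":0,"dy":0,"dz":0,"rx":0,"ry":0,"rz":0}]' 50
```

```text
t: 3.5
eef_pos: [0.4676, 0.4697, 0.053]
tool_rot: [0.628, 0.324, 0.628, -0.326]
contact_force: [-0.2, 0.0, 0.2]
gripper_width: 0.699
t: 4.1
eef_pos: [0.4698, 0.4704, 0.056]
tool_rot: [0.628, 0.326, 0.628, -0.324]
contact_force: [0.1, -0.5, 6.1]
gripper_width: 0.159
```

```bash
python3 -m jog '[{"gripper":1,"dx":0,"dy":0,"dz":0.03,"rx":0,"ry":0,"rz":0},{"gripper":1,"dx":0,"dy":0,"dz":0.06,"rx":0,"ry":0,"rz":0},{"gripper":1,"dx":-0.005,"dy":-0.015,"dz":0.08,"rx":0,"ry":0,"rz":4},{"gripper":1,"dx":-0.018,"dy":-0.045,"dz":0.08,"rx":0,"ry":0,"rz":8},{"gripper":1,"dx":-0.03,"dy":-0.08,"dz":0.08,"rx":0,"ry":0,"rz":12},{"gripper":1,"dx":-0.043,"dy":-0.11,"dz":0.08,"rx":0,"ry":0,"rz":16},{"gripper":1,"dx":-0.053,"dy":-0.135,"dz":0.08,"rx":0,"ry":0,"rz":17},{"gripper":1,"dx":-0.056,"dy":-0.1435,"dz":0.08,"rx":0,"ry":0,"rz":17},{"gripper":1,"dx":-0.056,"dy":-0.1435,"dz":0.08,"rx":0,"ry":0,"rz":17},{"gripper":1,"dx":-0.056,"dy":-0.1435,"dz":0.08,"rx":0,"ry":0,"rz":17}]'
python3 - <<'E'
from h import *
state()
for c in ["wrist","top"]:
    r,P=look(c,["shoe","stop_thin","stop_thick","jig"],f"pics/{c}3.png")
state()
a=cv2.imread("pics/wrist3.png");b=cv2.imread("pics/top3.png")[170:300,250:410]
cv2.imwrite("pics/c3.png",np.hstack([cv2.resize(a[:,100:540],(440,400)),cv2.resize(b,(360,400),interpolation=cv2.INTER_CUBIC)]))
E
```

```text
t: 5.1
eef_pos: [0.4135, 0.3274, 0.1347]
tool_rot: [0.669, 0.23, 0.669, -0.228]
contact_force: [0.8, -0.1, -2.3]
gripper_width: 0.154
t 5.1 tcp [0.4135 0.3274 0.1347] jaw 52.22 xdir [ 0.001  0.001 -1.   ] F [ 0.8 -0.1 -2.3] w 0.154
wrist shoe 0.78 [332. 249.  99. 181.] ztop 0.1422 top (array([418.3, 332.1]), array([27.2, 40.4]), 52.2) all (array([455.9, 312.1]), array([ 71.8, 168. ]), 57.6)
wrist stop_thin 0.91 [394. 177.  27.  65.] ztop 0.0322 top (array([431.4, 381.9]), array([14.4, 42. ]), 51.5) all (array([430.2, 377.4]), array([38.7, 45.6]), 52.4)
wrist stop_thick 0.77 [390. 232.  26.  60.] ztop 0.0322 top (array([463.8, 355.3]), array([16.2, 42.1]), 51.9) all (array([458.1, 360.5]), array([31.3, 70. ]), 68.3)
top stop_thick 0.61 [323. 206.   9.  10.] ztop 0.0325 top (array([474.3, 349.3]), array([10.4, 16.8]), 46.4) all (array([474.3, 349.3]), array([10.4, 16.8]), 45.9)
top jig 0.52 [312. 228.  44.  57.] ztop 0.0232 top (array([393.9, 376. ]), array([16.7,  5.1]), 45.9) all (array([445.6, 371.5]), array([ 45.3, 112.2]), 68.9)
t 5.6 tcp [0.413  0.3262 0.1342] jaw 52.21 xdir [-0. -0. -1.] F [-0.3 -0.6 -2.2] w 0.154
```

View pics/c3.png

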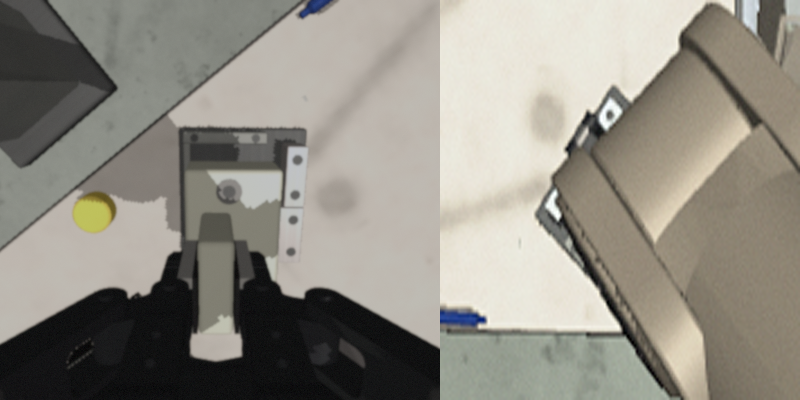

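The left half shows the shoe over the pocket, square with the stops on its right and its left end visible at about (245,170). I'll measure its body in the jig frame.

```bash
cat >> h.py <<'E'
O=np.array([.4237,.3387]);YAW=52.0
def jf(P,O=O,yaw=YAW):
    a=np.radians(yaw);R=np.array([[np.cos(a),-np.sin(a)],[np.sin(a),np.cos(a)]])
    Q=P.copy();Q[...,:2]=(P[...,:2]-O)@R;return Q*1000
E
python3 - <<'E'
from h import *
r=read_camera("wrist");P=cloud(r);J=jf(P);z=J[...,2];ok=(r["range_z"]>0)&(abs(J[...,0])<70)&(abs(J[...,1])<70)
h=np.histogram(z[ok],bins=np.arange(0,160,2));print([(int(b),int(n)) for n,b in zip(*h) if n>150])
m=ok&(z>101)&(z<112)&(r["pixels"].min(-1)>60)&(J[...,1]>-45);Q=P[m]
print("body",m.sum(),Q[:,2].mean(),rect(Q),"J pct",np.percentile(J[m],[1,99],axis=0).round(1).tolist())
for n,lo,hi in [("stops",28,34),("cheek",18.5,22),("floor",6,10),]:
    m=ok&(z>lo)&(z<hi); print(n,m.sum(),np.percentile(J[m],[1,50,99],axis=0).round(1).tolist())
m=ok&(z>18.5)&(z<22)&(J[...,1]>30);print("cheekL",rect(P[m]),np.percentile(J[m],[2,98],axis=0).round(1).tolist())
m=ok&(z>28)&(z<34)&(J[...,1]>2);print("thin",rect(P[m]),np.percentile(J[m],[2,98],axis=0).round(1).tolist())
state()
E
```

```text
[(0, 10984), (2, 1146), (6, 306), (8, 2446), (10, 275), (16, 191), (18, 156), (20, 862), (28, 161), (30, 2307), (32, 210), (102, 342), (104, 5343), (106, 937), (124, 151), (126, 163), (128, 185), (130, 183), (132, 188), (134, 213), (136, 209), (138, 375), (140, 2995), (142, 460), (144, 210), (150, 161), (152, 660), (154, 191), (156, 170)]
body 6721 0.1052954296708164 (array([418.3, 332.1]), array([45.1, 79.4]), 52.0) J pct [[-30.5, -9.9, 102.7], [13.4, 39.6, 108.6]]
stops 2678 [[28.5, -41.4, 28.9], [37.7, -1.1, 31.1], [45.6, 40.8, 32.6]]
cheek 993 [[-37.2, 5.6, 18.8], [-6.1, 45.4, 20.9], [37.3, 49.8, 22.0]]
floor 2752 [[-41.8, -30.0, 6.8], [1.2, 36.4, 8.9], [48.4, 51.7, 10.0]]
cheekL (array([392.5, 367.3]), array([82.3, 17.5]), 46.2) [[-36.6, 41.3, 19.1], [32.3, 49.4, 21.9]]
thin (array([430.6, 382.8]), array([14.4, 39.5]), 52.0) [[32.0, 2.8, 29.0], [45.5, 40.8, 32.5]]
t 5.65 tcp [0.413  0.3261 0.1342] jaw 52.2 xdir [-0. -0. -1.] F [ 1.2  1.1 -2.2] w 0.154
```

```bash
python3 -m jog '[{"gripper":1,"dx":-0.0006,"dy":-0.0008,"dz":-0.02,"rx":0,"ry":0,"rz":0},{"gripper":1,"dx":-0.0006,"dy":-0.0008,"dz":-0.04,"rx":0,"ry":0,"rz":0},{"gripper":1,"dx":-0.0006,"dy":-0.0008,"dz":-0.052,"rx":0,"ry":0,"rz":0},{"gripper":1,"dx":-0.0006,"dy":-0.0008,"dz":-0.06,"rx":0,"ry":0,"rz":0},{"gripper":1,"dx":-0.0006,"dy":-0.0008,"dz":-0.065,"rx":0,"ry":0,"rz":0},{"gripper":1,"dx":-0.0006,"dy":-0.0008,"dz":-0.068,"rx":0,"ry":0,"rz":0},{"gripper":1,"dx":-0.0006,"dy":-0.0008,"dz":-0.07,"rx":0,"ry":0,"rz":0},{"gripper":1,"dx":-0.0006,"dy":-0.0008,"dz":-0.071,"rx":0,"ry":0,"rz":0},{"gripper":1,"dx":-0.0006,"dy":-0.0008,"dz":-0.071,"rx":0,"ry":0,"rz":0}]'; python3 -c "
from h import *
state()"
```

```text
t: 6.55
eef_pos: [0.4126, 0.3255, 0.0639]
tool_rot: [0.669, 0.229, 0.669, -0.229]
contact_force: [-0.3, -0.5, 1.2]
gripper_width: 0.152
t 6.55 tcp [0.4126 0.3255 0.0639] jaw 52.2 xdir [ 0.001  0.001 -1.   ] F [-0.3 -0.5  1.2] w 0.152
```

```bash
python3 -m jog '[{"gripper":0.5,"dx":0,"dy":0,"dz":0,"rx":0,"ry":0,"rz":0},{"gripper":0.5,"dx":0,"dy":0,"dz":0,"rx":0,"ry":0,"rz":0},{"gripper":0.5,"dx":0,"dy":0,"dz":0.0,"rx":0,"ry":0,"rz":0},{"gripper":0.5,"dx":0,"dy":0,"dz":0.04,"rx":0,"ry":0,"rz":0},{"gripper":0.5,"dx":0,"dy":0,"dz":0.085,"rx":0,"ry":0,"rz":0},{"gripper":0.5,"dx":0.03,"dy":0.003,"dz":0.12,"rx":0,"ry":0,"rz":2},{"gripper":0.5,"dx":0.065,"dy":0.006,"dz":0.14,"rx":0,"ry":0,"rz":5},{"gripper":0.5,"dx":0.1,"dy":0.01,"dz":0.14,"rx":0,"ry":0,"rz":8},{"gripper":0.5,"dx":0.1,"dy":0.01,"dz":0.14,"rx":0,"ry":0,"rz":9},{"gripper":0.5,"dx":0.1,"dy":0.01,"dz":0.14,"rx":0,"ry":0,"rz":9}]'
python3 - <<'E'
from h import *
state()
r,P=look("wrist",["spacer","shoe"],"pics/wrist4.png")
z=P[...,2]
m=(z>.06)&(z<.07)&(np.hypot(P[...,0]-.581,P[...,1]-.338)<.04);print("sp",m.sum(),rect(P[m]),P[m][:,2].mean())
c=(np.hypot(P[...,0]-.424,P[...,1]-.338)<.06);w=r["pixels"].min(-1)>60
J=jf(P)
for n,lo,hi in [("rib",.065,.075),("body",.032,.04)]:
    m=c&(z>lo)&(z<hi)&(J[...,0]<28);print(n,m.sum(),rect(P[m]),P[m][:,2].mean(),np.percentile(J[m],[2,98],axis=0).round(1).tolist())
E
```

```text
t: 7.55
eef_pos: [0.5125, 0.3348, 0.2028]
tool_rot: [0.685, 0.176, 0.685, -0.177]
contact_force: [-1.0, 0.4, -0.4]
gripper_width: 0.499
t 7.55 tcp [0.5125 0.3348 0.2028] jaw 61.13 xdir [-0.001 -0.001 -1.   ] F [-1.   0.4 -0.4] w 0.499
wrist spacer 0.94 [355. 250.  26.  58.] ztop 0.0676 top (array([580.1, 336.6]), array([11.1, 30.4]), 61.3) all (array([573.5, 345.2]), array([ 24. , 121.9]), 66.3)
wrist shoe 0.7 [259.  85.  65. 112.] ztop 0.0715 top (array([413.6, 324.9]), array([14.4, 40. ]), 52.4) all (array([416.8, 329.2]), array([50.5, 84.7]), 52.1)
sp 483 (array([580.1, 336.6]), array([11.3, 30.4]), 60.6) 0.06643534807819122
rib 1229 (array([413.6, 325. ]), array([14.4, 40. ]), 52.1) 0.07073837561247426 [[-23.5, -19.4, 66.6], [-10.1, 18.5, 72.6]]
body 4379 (array([423.2, 336.7]), array([59.7, 81. ]), 52.1) 0.03505227261701182 [[-29.5, -38.9, 32.9], [13.1, 38.1, 36.8]]
```

View pics/wrist4.png

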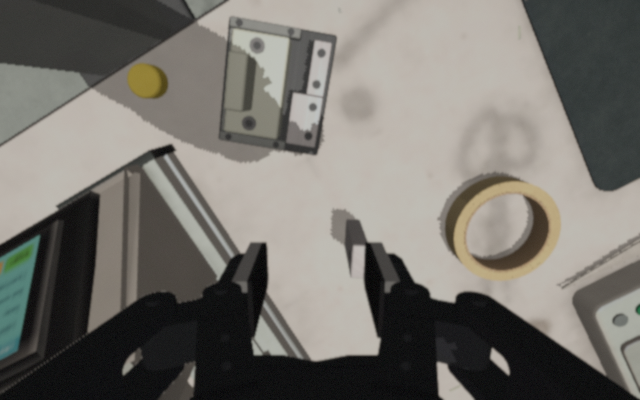

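The picture shows the shoe seated square in the pocket (px 255,85) with its rib on the lip side, and the spacer at (357,250). I'll fetch the spacer.

```bash
python3 -m jog '[{"gripper":0.5,"dx":0.034,"dy":0.001,"dz":0,"rx":0,"ry":0,"rz":0},{"gripper":0.5,"dx":0.068,"dy":0.002,"dz":-0.02,"rx":0,"ry":0,"rz":0},{"gripper":0.5,"dx":0.068,"dy":0.002,"dz":-0.06,"rx":0,"ry":0,"rz":0},{"gripper":0.5,"dx":0.068,"dy":0.002,"dz":-0.1,"rx":0,"ry":0,"rz":0},{"gripper":0.5,"dx":0.068,"dy":0.002,"dz":-0.135,"rx":0,"ry":0,"rz":0},{"gripper":0.5,"dx":0.068,"dy":0.002,"dz":-0.148,"rx":0,"ry":0,"rz":0},{"gripper":0.5,"dx":0.068,"dy":0.002,"dz":-0.148,"rx":0,"ry":0,"rz":0}]' 40
python3 -m jog '[{"gripper":1,"dx":0,"dy":0,"dz":0,"rx":0,"ry":0,"rz":0},{"gripper":1,"dx":0,"dy":0,"dz":0,"rx":0,"ry":0,"rz":0},{"gripper":1,"dx":0,"dy":0,"dz":0,"rx":0,"ry":0,"rz":0},{"gripper":1,"dx":0,"dy":0,"dz":0,"rx":0,"ry":0,"rz":0},{"gripper":1,"dx":0,"dy":0,"dz":0,"rx":0,"ry":0,"rz":0}]' 40
```

```text
t: 8.4
eef_pos: [0.5784, 0.3369, 0.0534]
tool_rot: [0.684, 0.175, 0.686, -0.177]
contact_force: [0.6, 0.1, 0.6]
gripper_width: 0.502
t: 8.9
eef_pos: [0.5817, 0.3381, 0.0578]
tool_rot: [0.686, 0.177, 0.684, -0.175]
contact_force: [-0.0, -0.7, 6.8]
gripper_width: 0.155
```

```bash
python3 -m jog '[{"gripper":1,"dx":0,"dy":0,"dz":0.035,"rx":0,"ry":0,"rz":0},{"gripper":1,"dx":0,"dy":0,"dz":0.075,"rx":0,"ry":0,"rz":0},{"gripper":1,"dx":-0.02,"dy":0.003,"dz":0.1,"rx":0,"ry":0,"rz":-2},{"gripper":1,"dx":-0.055,"dy":0.01,"dz":0.1,"rx":0,"ry":0,"rz":-5},{"gripper":1,"dx":-0.095,"dy":0.018,"dz":0.1,"rx":0,"ry":0,"rz":-8},{"gripper":1,"dx":-0.13,"dy":0.025,"dz":0.1,"rx":0,"ry":0,"rz":-9},{"gripper":1,"dx":-0.15,"dy":0.0295,"dz":0.1,"rx":0,"ry":0,"rz":-9},{"gripper":1,"dx":-0.158,"dy":0.0306,"dz":0.1,"rx":0,"ry":0,"rz":-9},{"gripper":1,"dx":-0.158,"dy":0.0306,"dz":0.1,"rx":0,"ry":0,"rz":-9},{"gripper":1,"dx":-0.158,"dy":0.0306,"dz":0.1,"rx":0,"ry":0,"rz":-9}]'
python3 - <<'E'
from h import *
state()
r=read_camera("wrist");cv2.imwrite("pics/wrist5.png",r["pixels"]);P=cloud(r);J=jf(P);z=J[...,2];c=(abs(J[...,0])<60)&(abs(J[...,1])<60)&(r["range_z"]>0)
print([(int(b),int(n)) for n,b in zip(*np.histogram(z[c],bins=np.arange(0,190,3))) if n>150])
for n,lo,hi in [("stops",28.5,33.5),("body/rib",35,75),("sp",155,175),("sp2",90,150)]:
    m=c&(z>lo)&(z<hi);
    if m.sum()>5:print(n,m.sum(),rect(P[m]),np.percentile(J[m],[2,98],axis=0).round(1).tolist())
cut=cut_out("wrist","spacer")
for d in cut[:1]:
    q=J[d["mask"]&(r["range_z"]>0)];print("spacer",d["conf"],np.round(d["box"]),len(q),np.percentile(q,[2,50,98],axis=0).round(1).tolist())
E
```

```text
t: 9.9
eef_pos: [0.4239, 0.3674, 0.1558]
tool_rot: [0.669, 0.23, 0.668, -0.229]
contact_force: [-0.2, -0.5, -2.9]
gripper_width: 0.159
t 9.9 tcp [0.4239 0.3674 0.1558] jaw 52.13 xdir [ 0.001  0.    -1.   ] F [-0.2 -0.5 -2.9] w 0.159
[(0, 4837), (6, 1239), (9, 1086), (15, 444), (18, 555), (21, 478), (27, 152), (30, 1277), (33, 2978), (36, 310), (69, 1141), (141, 156), (144, 231), (147, 267), (150, 302), (153, 299), (156, 323), (159, 329), (162, 1687), (165, 1505), (168, 210), (171, 243), (174, 748), (177, 258), (180, 647), (183, 1168), (186, 1102)]
stops 1464 (array([427.9, 345.5]), array([78.7, 79.6]), 53.8) [[-23.0, -15.0, 29.4], [45.6, 40.7, 33.3]]
body/rib 3457 (array([418., 332.]), array([43.9, 78.2]), 52.9) [[-28.3, -19.2, 35.0], [10.3, 37.1, 71.9]]
sp 4799 (array([420. , 367.1]), array([34.3, 32.9]), 19.1) [[4.7, 4.3, 155.9], [40.8, 32.7, 174.8]]
sp2 1449 (array([415.1, 374.2]), array([40. ,  9.4]), 52.1) [[5.4, 24.5, 102.2], [40.2, 33.0, 149.7]]
spacer 0.97 [316. 267.  41. 121.] 4096 [[16.2, 4.2, 106.3], [22.6, 27.5, 164.5], [29.2, 33.0, 166.0]]
```

View pics/wrist5.png

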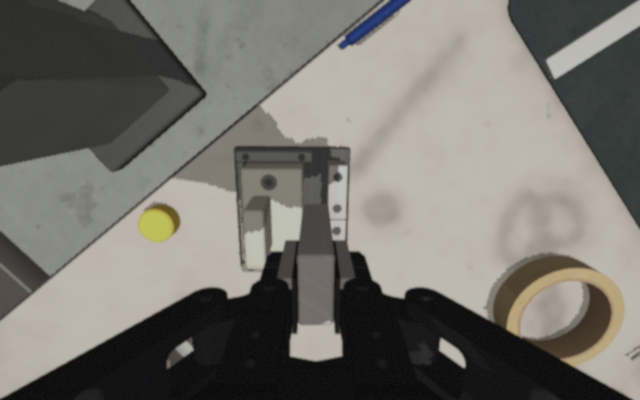

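The spacer sits over the left gap (px 316,267), at jig x 16–29 and y 4–33. The gap runs from 13.5 to 32, so it is well centred and I can lower it.

```bash
python3 -m jog '[{"gripper":1,"dx":0,"dy":0,"dz":-0.03,"rx":0,"ry":0,"rz":0},{"gripper":1,"dx":0,"dy":0,"dz":-0.055,"rx":0,"ry":0,"rz":0},{"gripper":1,"dx":0,"dy":0,"dz":-0.068,"rx":0,"ry":0,"rz":0},{"gripper":1,"dx":0,"dy":0,"dz":-0.078,"rx":0,"ry":0,"rz":0},{"gripper":1,"dx":0,"dy":0,"dz":-0.084,"rx":0,"ry":0,"rz":0},{"gripper":1,"dx":0,"dy":0,"dz":-0.088,"rx":0,"ry":0,"rz":0},{"gripper":1,"dx":0,"dy":0,"dz":-0.09,"rx":0,"ry":0,"rz":0},{"gripper":1,"dx":0,"dy":0,"dz":-0.091,"rx":0,"ry":0,"rz":0},{"gripper":1,"dx":0,"dy":0,"dz":-0.091,"rx":0,"ry":0,"rz":0}]'; python3 -c "
from h import *
state()"
```

```text
t: 10.9
eef_pos: [0.4228, 0.3681, 0.0657]
tool_rot: [0.669, 0.229, 0.669, -0.229]
contact_force: [-2.0, -2.0, 5.7]
gripper_width: 0.157
t 10.9 tcp [0.4228 0.3681 0.0657] jaw 52.19 xdir [ 0.001  0.001 -1.   ] F [-2.  -2.   5.7] w 0.157
```

```bash
python3 -m jog '[{"gripper":0.75,"dx":0,"dy":0,"dz":0,"rx":0,"ry":0,"rz":0},{"gripper":0.68,"dx":0,"dy":0,"dz":0,"rx":0,"ry":0,"rz":0},{"gripper":0.68,"dx":0,"dy":0,"dz":0,"rx":0,"ry":0,"rz":0},{"gripper":0.68,"dx":0,"dy":0,"dz":0,"rx":0,"ry":0,"rz":0},{"gripper":0.68,"dx":0,"dy":0,"dz":0.03,"rx":0,"ry":0,"rz":0},{"gripper":0.68,"dx":0,"dy":0,"dz":0.06,"rx":0,"ry":0,"rz":0},{"gripper":0.68,"dx":-0.01,"dy":-0.013,"dz":0.1,"rx":0,"ry":0,"rz":0},{"gripper":1,"dx":-0.03,"dy":-0.04,"dz":0.12,"rx":0,"ry":0,"rz":0},{"gripper":1,"dx":-0.03,"dy":-0.04,"dz":0.12,"rx":0,"ry":0,"rz":0},{"gripper":1,"dx":-0.03,"dy":-0.04,"dz":0.12,"rx":0,"ry":0,"rz":0}]'
cat >> h.py <<'E'
def chk(png):
    state();r=read_camera("wrist");cv2.imwrite(png,r["pixels"]);P=cloud(r);J=jf(P);z=J[...,2];c=(abs(J[...,0])<50)&(abs(J[...,1])<50)&(r["range_z"]>0)
    for n,m in [("stop",(z>28.5)&(z<33.5)&(J[...,0]>20)),("body",(z>32)&(z<38)&(J[...,0]<19)&(J[...,0]>-34)),("rib",(z>67)&(z<73)&(J[...,0]<0)),("sp",(z>66)&(z<78)&(J[...,0]>8)&(J[...,1]>0))]:
        m=m&c
        if m.sum()>5:print(n,m.sum(),rect(P[m]),np.percentile(J[m],[2,98],axis=0).round(1).tolist())
E
python3 -c "
from h import *
chk('pics/wrist6.png')"
```

```text
t: 11.9
eef_pos: [0.3924, 0.3279, 0.1848]
tool_rot: [0.669, 0.23, 0.669, -0.229]
contact_force: [-0.0, 1.0, -0.2]
gripper_width: 0.001
t 11.9 tcp [0.3924 0.3279 0.1848] jaw 52.19 xdir [ 0.001  0.001 -1.   ] F [-0.   1.  -0.2] w 0.001
stop 1609 (array([444.4, 364.8]), array([26.2, 83.8]), 52.4) [[21.1, -41.0, 29.4], [45.4, 40.2, 32.6]]
body 3564 (array([419.6, 333.7]), array([49.7, 79.2]), 51.8) [[-31.1, -36.3, 33.3], [12.9, 38.6, 36.5]]
rib 894 (array([413.2, 325.1]), array([14. , 39.4]), 52.4) [[-24.2, -17.4, 68.4], [-10.6, 19.3, 72.2]]
sp 914 (array([422.1, 368.4]), array([14.4, 29.9]), 51.9) [[15.6, 5.2, 67.4], [29.1, 34.1, 76.5]]
```

View pics/wrist6.png

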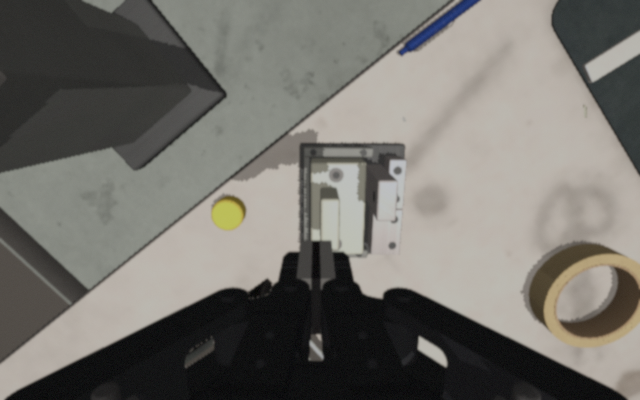

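The spacer stands free in the left gap (px 386,200): x 15.5–29, y 5–34. The shoe is square with its rib on the lip side. Next I'll turn the closed jaws a quarter turn so both finger flanks push, in line with the spacer.

```bash
python3 -c "
from h import *
print(get_obs()['q'].round(2))"
python3 -m jog '[{"gripper":1,"dx":-0.004,"dy":-0.005,"dz":0,"rx":0,"ry":0,"rz":-8},{"gripper":1,"dx":-0.008,"dy":-0.01,"dz":0,"rx":0,"ry":0,"rz":-16},{"gripper":1,"dx":-0.012,"dy":-0.015,"dz":0,"rx":0,"ry":0,"rz":-24},{"gripper":1,"dx":-0.016,"dy":-0.02,"dz":0,"rx":0,"ry":0,"rz":-32},{"gripper":1,"dx":-0.02,"dy":-0.023,"dz":0,"rx":0,"ry":0,"rz":-40},{"gripper":1,"dx":-0.02,"dy":-0.023,"dz":0,"rx":0,"ry":0,"rz":-48},{"gripper":1,"dx":-0.02,"dy":-0.023,"dz":0,"rx":0,"ry":0,"rz":-56},{"gripper":1,"dx":-0.02,"dy":-0.023,"dz":0,"rx":0,"ry":0,"rz":-64},{"gripper":1,"dx":-0.02,"dy":-0.023,"dz":0,"rx":0,"ry":0,"rz":-72},{"gripper":1,"dx":-0.02,"dy":-0.023,"dz":0,"rx":0,"ry":0,"rz":-80}]'
python3 -c "
from h import *
state();print(get_obs()['q'].round(2))"
```

```text
[-0.99  0.29  0.21  2.02 -0.08  0.84  0.17]
t: 12.95
eef_pos: [0.3725, 0.3054, 0.1833]
tool_rot: [-0.364, -0.606, -0.363, 0.607]
contact_force: [-0.5, -0.4, -0.7]
gripper_width: 0.002
t 12.95 tcp [0.3725 0.3054 0.1833] jaw -28.09 xdir [-0.    -0.002 -1.   ] F [-0.5 -0.4 -0.7] w 0.002
[-1.22  0.26  0.47  2.1  -0.16  0.82 -1.14]
```

```bash

python3 -m jog '[{"gripper":1,"dx":0,"dy":0,"dz":-0.02,"rx":0,"ry":0,"rz":-5},{"gripper":1,"dx":0,"dy":0,"dz":-0.05,"rx":0,"ry":0,"rz":-10},{"gripper":1,"dx":0,"dy":0,"dz":-0.06,"rx":0,"ry":0,"rz":-10}]'
python3 -m jog '[{"gripper":1,"dx":0,"dy":0,"dz":-0.03,"rx":4.7,"ry":-3.7,"rz":0},{"gripper":1,"dx":0,"dy":0,"dz":-0.06,"rx":4.7,"ry":-3.7,"rz":0},{"gripper":1,"dx":0,"dy":0,"dz":-0.077,"rx":4.7,"ry":-3.7,"rz":0},{"gripper":1,"dx":0,"dy":0,"dz":-0.082,"rx":4.7,"ry":-3.7,"rz":0},{"gripper":1,"dx":0,"dy":0,"dz":-0.082,"rx":4.7,"ry":-3.7,"rz":0},{"gripper":1,"dx":0,"dy":0,"dz":-0.082,"rx":4.7,"ry":-3.7,"rz":0}]'
python3 -c "
from h import *
state();print('jig',jf(get_obs()['eef_pos'][None]).round(1))
r=read_camera('wrist');cv2.imwrite('pics/w7.png',r['pixels'])
r=read_camera('side');cv2.imwrite('pics/s7.png',cv2.resize(r['pixels'][150:270,270:430],(800,600),interpolation=cv2.INTER_CUBIC))"
```

```text
t: 13.25
eef_pos: [0.3713, 0.3043, 0.1213]
tool_rot: [-0.312, -0.634, -0.31, 0.636]
contact_force: [-0.1, -0.5, 0.6]
gripper_width: 0.005
t: 13.85
eef_pos: [0.3731, 0.3054, 0.0429]
tool_rot: [0.295, 0.668, 0.327, -0.6]
contact_force: [0.4, -0.1, 0.3]
gripper_width: -0.002
t 13.85 tcp [0.3731 0.3054 0.0429] jaw -37.76 xdir [ 0.065  0.083 -0.994] F [ 0.4 -0.1  0.3] w -0.002
jig [[-57.4  19.4  42.9]]
```

View pics/s7.png

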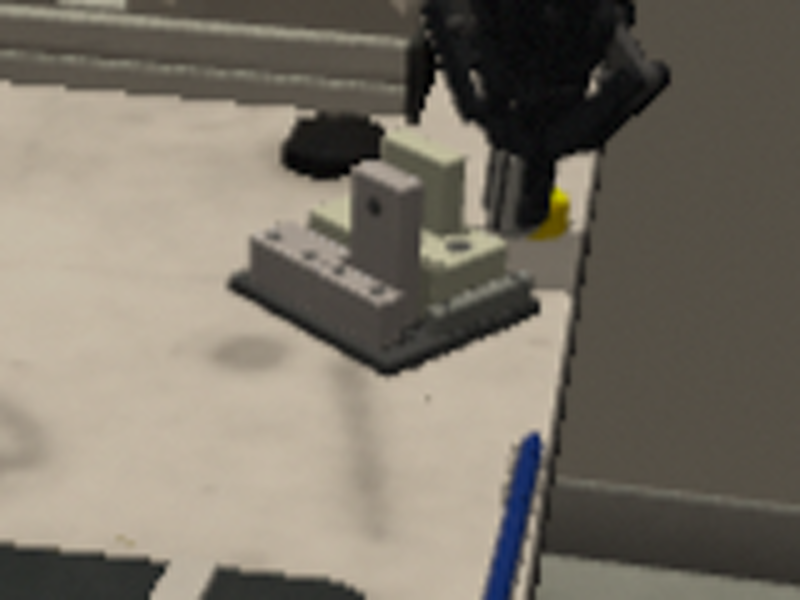

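The picture shows the spacer standing behind the shoe (px 385,230) and the closed fingers in front of the body (520,200). I'll advance in small steps and watch the force.

```bash

python3 -m jog '[{"gripper":1,"dx":0.0031,"dy":0.0039,"dz":0,"rx":0,"ry":0,"rz":0},{"gripper":1,"dx":0.0062,"dy":0.0079,"dz":0,"rx":0,"ry":0,"rz":0},{"gripper":1,"dx":0.0074,"dy":0.0095,"dz":0,"rx":0,"ry":0,"rz":0},{"gripper":1,"dx":0.0086,"dy":0.011,"dz":0,"rx":0,"ry":0,"rz":0},{"gripper":1,"dx":0.0098,"dy":0.0126,"dz":0,"rx":0,"ry":0,"rz":0},{"gripper":1,"dx":0.0105,"dy":0.0134,"dz":0,"rx":0,"ry":0,"rz":0},{"gripper":1,"dx":0.0105,"dy":0.0134,"dz":0,"rx":0,"ry":0,"rz":0},{"gripper":1,"dx":0.0105,"dy":0.0134,"dz":0,"rx":0,"ry":0,"rz":0}]'
python3 -c "
from h import *
state();o=get_obs();print('jig',jf(o['eef_pos'][None]).round(1),'along',o['contact_force'][:2]@[.6157,.788])"
```

```text
t: 14.75
eef_pos: [0.3827, 0.318, 0.0422]
tool_rot: [0.295, 0.667, 0.327, -0.601]
contact_force: [-1.4, -0.4, -0.1]
gripper_width: -0.004
t 14.75 tcp [0.3827 0.318  0.0422] jaw -37.8 xdir [ 0.064  0.082 -0.995] F [-1.4 -0.4 -0.1] w -0.004
jig [[-41.5  19.6  42.2]] along -1.1613037154551176
```

```bash

python3 -m jog '[{"gripper":1,"dx":0.0006,"dy":0.0008,"dz":0,"rx":0,"ry":0,"rz":0},{"gripper":1,"dx":0.0012,"dy":0.0016,"dz":0,"rx":0,"ry":0,"rz":0},{"gripper":1,"dx":0.0018,"dy":0.0024,"dz":0,"rx":0,"ry":0,"rz":0},{"gripper":1,"dx":0.0018,"dy":0.0024,"dz":0,"rx":0,"ry":0,"rz":0}]'
python3 -m jog '[{"gripper":1,"dx":0.0006,"dy":0.0008,"dz":0,"rx":0,"ry":0,"rz":0},{"gripper":1,"dx":0.0012,"dy":0.0016,"dz":0,"rx":0,"ry":0,"rz":0},{"gripper":1,"dx":0.0012,"dy":0.0016,"dz":0,"rx":0,"ry":0,"rz":0}]'
python3 -c "
from h import *
chk('pics/w8.png');o=get_obs();print('jig',jf(o['eef_pos'][None]).round(1),'along',o['contact_force'][:2]@[.6157,.788])"
```

```text
t: 15.15
eef_pos: [0.3839, 0.3196, 0.0419]
tool_rot: [0.295, 0.667, 0.326, -0.602]
contact_force: [-3.1, -4.1, 1.7]
gripper_width: 0.003
t: 15.45
eef_pos: [0.384, 0.3198, 0.0415]
tool_rot: [0.295, 0.666, 0.326, -0.603]
contact_force: [-4.8, -8.0, 4.3]
gripper_width: -0.007
t 15.45 tcp [0.384  0.3198 0.0415] jaw -37.84 xdir [ 0.06   0.078 -0.995] F [-4.8 -8.   4.3] w -0.007
stop 8828 (array([444.7, 364.6]), array([25.2, 84. ]), 51.8) [[21.1, -40.8, 29.6], [45.3, 39.1, 32.4]]
body 15696 (array([419.4, 331.8]), array([50.6, 79.9]), 50.8) [[-26.4, -39.0, 33.5], [16.6, 37.7, 36.6]]
rib 7719 (array([395.1, 325.6]), array([44.4, 70.7]), 51.1) [[-46.4, -19.0, 67.7], [-6.3, 38.9, 72.6]]
sp 5677 (array([424. , 369.7]), array([14.4, 30.2]), 51.4) [[17.9, 4.6, 73.4], [31.3, 33.0, 76.3]]
jig [[-39.4  19.7  41.5]] along -8.89592492845661
```

```bash

python3 -m jog '[{"gripper":1,"dx":0.0004,"dy":0.0005,"dz":0,"rx":0,"ry":0,"rz":0},{"gripper":1,"dx":0.0007,"dy":0.0009,"dz":0,"rx":0,"ry":0,"rz":0},{"gripper":1,"dx":0.0007,"dy":0.0009,"dz":0,"rx":0,"ry":0,"rz":0},{"gripper":1,"dx":0.0007,"dy":0.0009,"dz":0,"rx":0,"ry":0,"rz":0},{"gripper":1,"dx":0.0007,"dy":0.0009,"dz":0,"rx":0,"ry":0,"rz":0}]'
python3 - <<'E'
from h import *
chk('pics/w9.png');o=get_obs();print('along',o['contact_force'][:2]@[.6157,.788])
r=read_camera("wrist");J=jf(cloud(r));z=J[...,2]
def edge(name,zl,zh,yl,yh,q,xl,xh):
    m=(z>zl)&(z<zh)&(J[...,0]>xl)&(J[...,0]<xh);ys=[];xs=[]
    for y in np.arange(yl,yh,3):
        k=m&(J[...,1]>y)&(J[...,1]<y+3)
        if k.sum()>8: ys.append(y+1.5);xs.append(np.percentile(J[...,0][k],q))
    p=np.polyfit(ys,xs,1);print(name,"slope deg",np.degrees(np.arctan(p[0])).round(2),"x@0",p[1].round(2),len(xs))
edge("stop rear",28.5,33.5,-39,39,98,25,60)
edge("shoe back",32,38,-38,2,98,-30,19.5)
edge("spacer back",71,78,6,32,98,10,40); edge("spacer front",71,78,6,32,2,10,40)
edge("rib back",67,73,-18,18,98,-20,2)
E
```

```text
t: 16.0
eef_pos: [0.384, 0.3198, 0.0412]
tool_rot: [0.295, 0.665, 0.326, -0.604]
contact_force: [-6.6, -8.6, 4.2]
gripper_width: 0.003
t 16.0 tcp [0.384  0.3198 0.0412] jaw -37.86 xdir [ 0.059  0.077 -0.995] F [-6.6 -8.6  4.2] w 0.003
stop 8908 (array([444.6, 364.7]), array([25.2, 84.2]), 51.5) [[21.1, -40.8, 29.7], [45.3, 39.3, 32.4]]
body 15733 (array([419.5, 332. ]), array([50.4, 79.8]), 50.9) [[-26.1, -38.9, 33.5], [16.7, 37.7, 36.5]]
rib 7831 (array([395.1, 325.8]), array([44.3, 70.8]), 51.9) [[-46.6, -19.0, 67.8], [-6.3, 39.0, 72.6]]
sp 5694 (array([424.1, 369.6]), array([14.5, 30.2]), 51.0) [[17.9, 4.6, 73.5], [31.3, 33.0, 76.3]]
along -10.681441802233824
stop rear slope deg 0.58 x@0 45.31 26
shoe back slope deg 1.38 x@0 16.69 14
spacer back slope deg 1.11 x@0 30.88 9
spacer front slope deg 1.23 x@0 17.64 9
rib back slope deg 1.25 x@0 -6.26 12
```

View pics/w9.png

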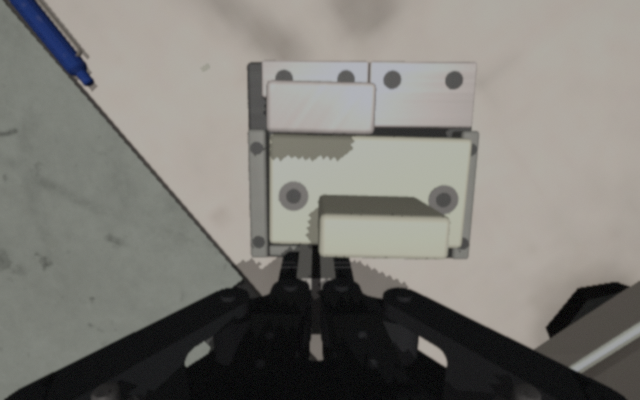

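The picture shows the spacer against the thin stop (px 320,105), the shoe behind it, and an almost even gap to the thick stop at row 131. The push is only about 10.7 N, so I'll press harder and check squareness by that gap.

```bash

python3 -m jog '[{"gripper":1,"dx":0.0006,"dy":0.0008,"dz":0,"rx":0,"ry":0,"rz":0},{"gripper":1,"dx":0.0011,"dy":0.0014,"dz":0,"rx":0,"ry":0,"rz":0},{"gripper":1,"dx":0.0011,"dy":0.0014,"dz":0,"rx":0,"ry":0,"rz":0},{"gripper":1,"dx":0.0011,"dy":0.0014,"dz":0,"rx":0,"ry":0,"rz":0},{"gripper":1,"dx":0.0011,"dy":0.0014,"dz":0,"rx":0,"ry":0,"rz":0},{"gripper":1,"dx":0.0011,"dy":0.0014,"dz":0,"rx":0,"ry":0,"rz":0}]'
cat > sq.py <<'E'
from h import *
o=get_obs();print('along',(o['contact_force'][:2]@[.6157,.788]).round(2),'lat',(o['contact_force'][:2]@[-.788,.6157]).round(2),o['contact_force'].round(1))
A=[read_camera("wrist") for _ in range(3)];r=A[-1];cv2.imwrite("pics/w10.png",r["pixels"]);J=jf(cloud(r));z=J[...,2]
def edge(name,zl,zh,yl,yh,q,xl,xh):
    m=(z>zl)&(z<zh)&(J[...,0]>xl)&(J[...,0]<xh);ys=[];xs=[]
    for y in np.arange(yl,yh,2):
        k=m&(J[...,1]>y)&(J[...,1]<y+2)
        if k.sum()>8: ys.append(y+1.);xs.append(np.percentile(J[...,0][k],q))
    p=np.polyfit(ys,xs,1);print(name,"deg",np.degrees(np.arctan(p[0])).round(2),"mid x",np.polyval(p,np.mean(ys)).round(2),len(xs))
edge("stop rear L",28.5,33.5,2,39,98,25,60)
edge("stop rear R",28.5,33.5,-39,-2,98,25,60)
edge("thick front",28.5,32.9,-40,-2,2,19.6,60)
edge("shoe back",32,38,-38,2,98,-30,19.5)
edge("spacer back",71,78,6,32,98,10,40); edge("spacer front",71,78,6,32,2,10,40)
edge("rib back",67,73,-18,18,98,-20,2)
edge("plate rear",6,10,-45,45,98,46.5,60)
E
python3 sq.py
```

```text
t: 16.7
eef_pos: [0.3841, 0.32, 0.0408]
tool_rot: [0.295, 0.664, 0.325, -0.605]
contact_force: [-7.7, -11.6, 6.4]
gripper_width: -0.0
along -13.87 lat -1.01 [ -7.7 -11.6   6.4]
stop rear L deg -0.29 mid x 45.54 19
stop rear R deg 0.09 mid x 44.97 19
thick front deg 0.04 mid x 21.2 19
shoe back deg 1.39 mid x 16.37 20
spacer back deg 1.3 mid x 31.28 13
spacer front deg 1.15 mid x 18.08 13
rib back deg 1.24 mid x -6.18 18Traceback (most recent call last):
  File "sq.py", line 16, in <module>
    edge("plate rear",6,10,-45,45,98,46.5,60)
    ~~~~^^^^^^^^^^^^^^^^^^^^^^^^^^^^^^^^^^^^^
  File "sq.py", line 9, in edge
    p=np.polyfit(ys,xs,1);print(name,"deg",np.degrees(np.arctan(p[0])).round(2),"mid x",np.polyval(p,np.mean(ys)).round(2),len(xs))
    raise TypeError("expected non-empty vector for x")
TypeError: expected non-empty vector for x
```

```bash
cat > ed.py <<'E'
from h import *
r=read_camera("wrist");cv2.imwrite("pics/w11.png",r["pixels"]);g=cv2.GaussianBlur(cv2.cvtColor(r["pixels"],cv2.COLOR_BGR2GRAY).astype(float),(5,3),0)
K=r["camera_matrix"];T=r["cam_to_world"]
def ln(name,r0,r1,c0,c1,z,s,w=6):
    G=np.gradient(g,axis=0)*s;U=[];V=[]
    for u in range(c0,c1):
        e=r0+(r1-r0)*(u-c0)/(c1-c0);a=int(round(e))-w;k=G[a:a+2*w+1,u];i=k.argmax()
        if k[i]<4 or i in(0,2*w):continue
        d=.5*(k[i-1]-k[i+1])/(k[i-1]-2*k[i]+k[i+1]);U.append(u);V.append(a+i+d)
    U,V=np.array(U),np.array(V)
    if len(U)<15: print(name,"few",len(U));return
    for _ in range(4):
        p=np.polyfit(U,V,1);e=abs(V-np.polyval(p,U));k=e<max(2*np.median(e),.3);U,V=U[k],V[k]
    D=np.stack([(U-K[0,2])/K[0,0],(np.polyval(p,U)-K[1,2])/K[1,1],np.ones(len(U))],-1)@T[:3,:3].T
    Q=T[:3,3]+D*((z-T[2,3])/D[:,2])[:,None];J=jf(Q);q=np.polyfit(J[:,1],J[:,0],1)
    print(name,len(U),"slope",np.degrees(np.arctan(q[0])).round(2),"x@mid",J[:,0].mean().round(2),"y",J[[0,-1],1].round(1),"px rows",np.polyval(p,[c0,c1]).round(1))
ln("stop rear",62,64,265,470,.030,-1);ln("stop rear+",62,64,265,470,.030,1)
ln("thick front",127,129,380,465,.030,1);ln("thick front-",127,129,380,465,.030,-1)
ln("shoe back",136,139,380,465,.034,1)
ln("spacer back",82,84,275,368,.074,1);ln("spacer back-",82,84,275,368,.074,-1);ln("spacer front",131,133,275,368,.074,-1)
ln("rib back",214,216,330,440,.070,1);ln("rib front",256,258,325,440,.070,-1)
E
python3 ed.py
python3 -c "
import cv2
a=cv2.imread('pics/w11.png')[50:270,240:490];cv2.imwrite('pics/w11c.png',cv2.resize(a,(680,598),interpolation=cv2.INTER_CUBIC))"
```

```text
stop rear 37 slope 0.68 x@mid 46.28 y [ -2.8 -39. ] px rows [57.4 60.4]
stop rear+ 198 slope 0.53 x@mid 45.25 y [ 39.3 -39.1] px rows [61.2 63.6]
thick front few 4
thick front- 85 slope 0.19 x@mid 20.95 y [ -5.6 -39.1] px rows [126.4 126.9]
shoe back 80 slope 1.25 x@mid 16.93 y [ -5.  -36.6] px rows [135.9 138. ]
spacer back 93 slope 1.37 x@mid 31.24 y [30.9  6.2] px rows [81.9 84.5]
spacer back- 52 slope 1.16 x@mid 31.93 y [25.8  6.5] px rows [79.4 81.6]
spacer front 65 slope 1.02 x@mid 18.27 y [29.8  9.9] px rows [131.4 133.3]
rib back 108 slope 1.16 x@mid -6.32 y [ 15.6 -17. ] px rows [214.8 217.3]
rib front 93 slope -0.58 x@mid -19.08 y [ 17.  -17.9] px rows [257.2 256.4]
```

View pics/w11c.png

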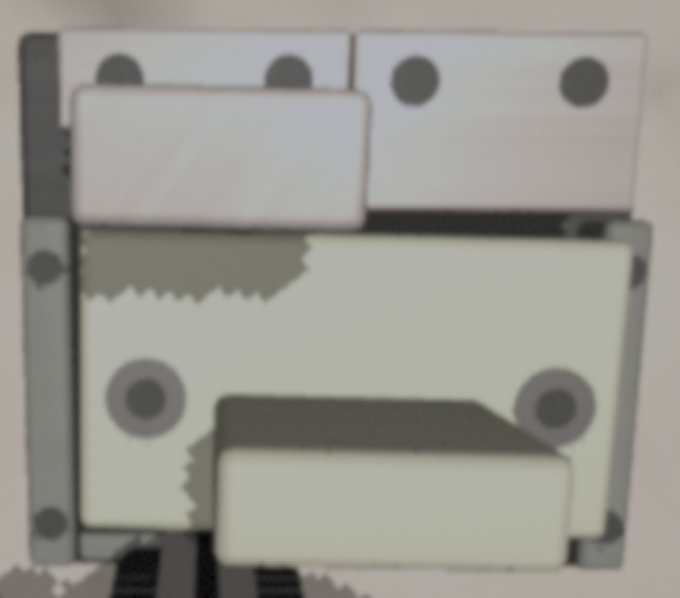

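In this crop the gap between shoe and thick stop widens slightly to the right (25 to 29 px). The shoe and spacer look about 0.8° off square, turned clockwise. I'll use the wrist moment to find where the push actually acts.

```bash
python3 - <<'E'
from h import *
for _ in range(4):
    read_camera("wrist");o=get_obs();F=o['contact_force'];M=o['torque'];a=F[:2]@[.6157,.788]
    print(o['t'].round(2),F.round(1),M.round(3),"along",a.round(2),"d=Mz/F mm",(M[2]/-a*1000).round(1), "tilt arm mm",((M[:2]@[-.788,.6157])/-a*1000).round(1))
state()
E
```

```text
Traceback (most recent call last):
AttributeError: 'float' object has no attribute 'round'
```

```bash
cat > mo.py <<'E'
from h import *
for _ in range(4):
    read_camera("wrist");o=get_obs();F=o['contact_force'];M=o['torque'];a=F[:2]@[.6157,.788]
    print(round(o['t'],2),F.round(1),M.round(3),"along",a.round(2),"d=Mz/F mm",(M[2]/-a*1000).round(1), "tilt arm mm",((M[:2]@[-.788,.6157])/-a*1000).round(1))
state()
E
python3 mo.py
```

```text
17.0 [ -8.2 -10.3   5.9] [-2.461  1.665 -0.076] along -13.13 d=Mz/F mm -5.8 tilt arm mm 225.8
17.05 [ -9.1 -11.6   5.6] [-2.462  1.728 -0.037] along -14.79 d=Mz/F mm -2.5 tilt arm mm 203.1
17.1 [ -7.6 -11.6   6. ] [-2.462  1.702 -0.066] along -13.82 d=Mz/F mm -4.8 tilt arm mm 216.2
17.15 [ -8.1 -11.1   6.3] [-2.421  1.756 -0.049] along -13.7 d=Mz/F mm -3.6 tilt arm mm 218.1
t 17.15 tcp [0.3841 0.32   0.0408] jaw -37.87 xdir [ 0.057  0.075 -0.996] F [ -8.1 -11.1   6.3] w -0.0
```

The moment puts the push about 4 mm right of the TCP (y≈16), inside the spacer's width, so it should seat flush. To check this against the image, I'll turn the tool slightly while pressing and see if the shoe's angle changes.

```bash

python3 -m jog '[{"gripper":1,"dx":0,"dy":0,"dz":0,"rx":0,"ry":0,"rz":1},{"gripper":1,"dx":0,"dy":0,"dz":0,"rx":0,"ry":0,"rz":2},{"gripper":1,"dx":0,"dy":0,"dz":0,"rx":0,"ry":0,"rz":2},{"gripper":1,"dx":0,"dy":0,"dz":0,"rx":0,"ry":0,"rz":2},{"gripper":1,"dx":0,"dy":0,"dz":0,"rx":0,"ry":0,"rz":2}]'; python3 mo.py; python3 ed.py
```

```text
t: 17.65
eef_pos: [0.3844, 0.3196, 0.0407]
tool_rot: [0.306, 0.659, 0.337, -0.6]
contact_force: [-7.2, -12.5, 5.2]
gripper_width: 0.003
17.7 [ -7.2 -12.1   4.3] [-2.599  1.525 -0.086] along -13.95 d=Mz/F mm -6.2 tilt arm mm 214.1
17.75 [ -6.8 -12.6   5.3] [-2.623  1.505 -0.064] along -14.07 d=Mz/F mm -4.5 tilt arm mm 212.8
17.8 [ -6.6 -12.1   5.4] [-2.599  1.484 -0.078] along -13.57 d=Mz/F mm -5.8 tilt arm mm 218.3
17.85 [ -6.8 -10.9   4.7] [-2.606  1.47  -0.102] along -12.75 d=Mz/F mm -8.0 tilt arm mm 232.0
t 17.85 tcp [0.3845 0.3197 0.0407] jaw -35.9 xdir [ 0.054  0.077 -0.996] F [ -6.8 -10.9   4.7] w -0.007
stop rear 50 slope 0.63 x@mid 46.21 y [ -1.8 -36.7] px rows [55.4 65.6]
stop rear+ 179 slope 0.51 x@mid 45.24 y [ 37.2 -36.9] px rows [59.  68.8]
thick front few 0
thick front- 80 slope 0.16 x@mid 20.95 y [ -4.  -37.6] px rows [128.5 131.9]
shoe back 83 slope 1.16 x@mid 17.01 y [ -3.5 -36.4] px rows [137.8 142.8]
spacer back 91 slope 1.17 x@mid 31.27 y [32.4  8.1] px rows [80.2 85.7]
spacer back- 49 slope 1.01 x@mid 31.97 y [32.4  8.2] px rows [77.6 82.8]
spacer front 76 slope 1.1 x@mid 18.3 y [32.4 10.6] px rows [129.6 134.9]
rib back 107 slope 1.13 x@mid -6.26 y [ 16.3 -16.4] px rows [215.  221.1]
rib front 97 slope -0.83 x@mid -19.11 y [ 17.3 -17.7] px rows [257.7 260.2]
```

The shoe's angle hardly changed, and the push is well inside the spacer's width. I'll back off, re-square the tool, shift 5 mm to the right (still in line with the spacer) and press again, to remove any bias from the first contact.

```bash

python3 -m jog '[{"gripper":1,"dx":-0.0025,"dy":-0.0032,"dz":0,"rx":0,"ry":0,"rz":0},{"gripper":1,"dx":-0.0043,"dy":-0.0055,"dz":0,"rx":0,"ry":0,"rz":-2.5},{"gripper":1,"dx":-0.0004,"dy":-0.0086,"dz":0,"rx":0,"ry":0,"rz":-2.5},{"gripper":1,"dx":-0.0004,"dy":-0.0086,"dz":0,"rx":0,"ry":0,"rz":-2.5},{"gripper":1,"dx":0.0014,"dy":-0.0063,"dz":0,"rx":0,"ry":0,"rz":-2.5},{"gripper":1,"dx":0.0027,"dy":-0.0047,"dz":0,"rx":0,"ry":0,"rz":-2.5},{"gripper":1,"dx":0.0039,"dy":-0.0031,"dz":0,"rx":0,"ry":0,"rz":-2.5},{"gripper":1,"dx":0.0039,"dy":-0.0031,"dz":0,"rx":0,"ry":0,"rz":-2.5},{"gripper":1,"dx":0.0039,"dy":-0.0031,"dz":0,"rx":0,"ry":0,"rz":-2.5},{"gripper":1,"dx":0.0039,"dy":-0.0031,"dz":0,"rx":0,"ry":0,"rz":-2.5}]'; python3 mo.py; python3 ed.py
python3 -c "
import cv2
a=cv2.imread('pics/w11.png')[50:270,240:490];cv2.imwrite('pics/w12c.png',cv2.resize(a,(680,598),interpolation=cv2.INTER_CUBIC))"
```

```text
t: 18.9
eef_pos: [0.388, 0.317, 0.0407]
tool_rot: [0.293, 0.665, 0.323, -0.606]
contact_force: [-8.6, -10.1, 5.5]
gripper_width: 0.002
18.95 [ -6.8 -11.2   5.7] [-2.323  1.631 -0.026] along -13.03 d=Mz/F mm -2.0 tilt arm mm 217.6
19.0 [ -7.9 -10.8   5.1] [-2.298  1.664 -0.055] along -13.35 d=Mz/F mm -4.1 tilt arm mm 212.4
19.05 [ -7.8 -10.8   5.4] [-2.317  1.611 -0.014] along -13.32 d=Mz/F mm -1.1 tilt arm mm 211.6
19.1 [ -7.1 -10.5   5. ] [-2.346  1.676 -0.028] along -12.68 d=Mz/F mm -2.2 tilt arm mm 227.2
t 19.1 tcp [0.388  0.317  0.0407] jaw -38.32 xdir [ 0.057  0.074 -0.996] F [ -7.1 -10.5   5. ] w -0.005
stop rear 87 slope 0.46 x@mid 46.28 y [ 19.  -41.1] px rows [58.9 59.3]
stop rear+ 191 slope 0.52 x@mid 45.23 y [ 34.1 -41.2] px rows [61.9 62.5]
thick front few 8
thick front- 57 slope 0.31 x@mid 20.91 y [-11.  -33.3] px rows [126.2 126.2]
shoe back 62 slope 0.68 x@mid 17.64 y [-10.3 -37.5] px rows [134.3 134.8]
spacer back 54 slope 0.19 x@mid 31.14 y [24.1  3.9] px rows [84.  83.7]
spacer back- 53 slope 0.34 x@mid 31.99 y [24.1  4.8] px rows [80.6 80.6]
spacer front 65 slope -0.09 x@mid 18.36 y [25.8  7.9] px rows [132.5 131.8]
rib back 81 slope 0.27 x@mid -5.92 y [ 10.4 -15. ] px rows [214.6 214.6]
rib front 73 slope -1.82 x@mid -18.78 y [ 11.9 -22.2] px rows [257.8 253.8]
```

View pics/w12c.png

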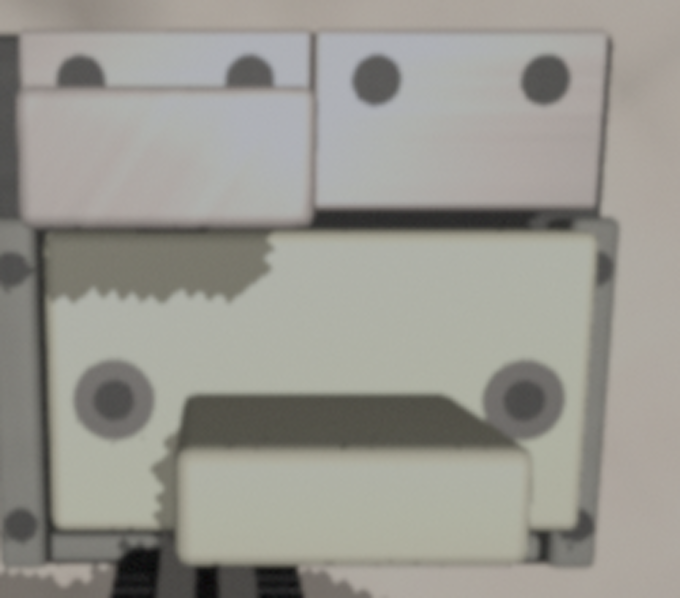

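The picture shows the gap to the thick stop is now even. Shoe, spacer and stop edges agree within about 0.3°, and the push is 13 N inside the spacer's width. I'll hand in.

```bash
python3 -c "
from h import *
state();print(hand_in())"
```

```text
t 19.15 tcp [0.3881 0.317  0.0407] jaw -38.32 xdir [ 0.057  0.074 -0.996] F [ -7.5 -10.7   5.4] w 0.001
the job is handed in; nothing more can be done
None
```

The job is done and handed in at about 19 s of the 67 s allowed; no verdict was reported. The shoe is seated with its rib toward the lip. The spacer was stood in the gap at the thin (left) stop and released. The closed fingers now hold the shoe pressed straight back with about 13 N, in line with the spacer.

- **First push failed the square check:** shoe and spacer came up about 0.8° off, although the wrist moment said the push was inside the spacer's width. I backed off, shifted 5 mm to the right, re-squared the tool and pushed again.
- **Last check:** shoe, spacer and stop edges agree within about 0.3–0.5°. The gap to the thick stop is even, about 3.3 mm where 3.0 mm was expected. One rib-front edge fit disagreed, about 2° off, and I discounted it because the fit was already off in the earlier views.
- **Shoe against the lip:** before the spacer went in, the shoe stood about 1.5–2 mm clear of the lip, so it was close but not touching.
- **Cap, pen and tape:** I never moved near them, but I did not measure them again at the end.

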